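# Clamp a memo pad in the padding press

## Task

Load the memo pad lengthways into the open front of the small padding press, square, centred under the platen and fully home against the back stop, ready for gluing. Then wind the platen down with the T-handle (clockwise from above) until rising resistance shows that the pad is firmly clamped, stop there without crushing it, and let go. Leave the other things on the desk where they are.

Things in the scene. Friction and masses are not known exactly. Their poses are not given: they have to be found in the camera images.
- memo_pad: Unbound memo pad lying flat: white sheets between two thin pale wooden boards, 170 mm long (its x), 60 mm wide (its y), about 0.2 kg. Thickness unknown, 26 to 34 mm, differs from pad to pad. Origin: centre of the underside. Grip the lower 20 mm, which is stiff; the upper part is 1 mm narrower each side and gives about 1 mm per 12 N of load. Both ends are alike.
- press: Padding press, fixed: dark wooden base 205 x 150 x 16 mm, steel bed plate, two columns, dark cross beam, vertical screw. Origin: on the screw axis at desk height; x points from the open front to the back, z up. Bed top at z = 20 mm, x from -120 to 60 mm, 92 mm wide. Columns 13 mm thick at x = 0, y = +-56 mm. Beam 24 mm deep, z = 91 to 114 mm; nut on it to 119 mm, column caps to 124 mm.
- press_stop (a point): Middle of the back stop's front face, at bed height: x = 50 mm, y = 0, z = 20 mm in the press's frame, same axes. The stop is a bar 90 mm wide and 22 mm high across the bed behind the screw. A pad that is home touches it with its far end; its centre is then 85 mm in front of this point and its near end sticks out to 120 mm in front of the screw axis.
- press_platen: Platen of the press: dark steel plate 76 mm (x) by 86 mm (y), 10 mm thick, level, centred on the screw axis; it does not turn. Origin: centre of its underside, 59 to 64 mm above the desk at the start. It goes down 5 mm per radian that the T-handle turns clockwise. The pad is properly clamped when the platen bears on it with 12 to 36 N; above 45 N the pad is marked.
- press_handle: Steel T-handle on the screw; it goes up and down with the platen. Origin: middle of the bar, on the screw axis, 112 mm above the platen's underside, so 171 to 176 mm above the desk at the start. The bar lies level along its x, 82 mm over its ball ends; the flat middle is 11 mm wide (y), 12 mm high, above a 10 mm stem (13 mm thread from 35 mm below). Clockwise from above lowers the platen.
- screw_foot (a point): Lower end of the screw, on its axis, 20 mm above the platen's underside. Turning it free takes about 0.24 N m; it stays where it is left. Once the platen bears on the pad, each N of platen force adds about 0.015 N m while turning; if one stops to read, friction hides a part, but the held torque still climbs about 0.005 N m per N above what it reads when held free. Aim at 24 N.
- ink_bottle: Bystander: dark blue ink bottle with black cap, 52 x 52 x 58 mm. Origin: centre of its underside.
- wood_stamp: Bystander: turned wooden hand stamp, 38 x 38 x 74 mm, standing. Origin: centre of its underside.
- sharpener: Bystander: round brass pencil sharpener, 29 mm across, 25 mm high. Origin: centre of its underside.
Things that resemble listed ones, but are neither listed nor needed, are in the scene too. What is shaped like the memo_pad but pink, red or turquoise is not meant.

How it is judged:
On the way, in this order (a step that is already met when the one before it is completed fails the run):
1. the pad lies on the bed, home against the back stop, square and centred (x of memo_pad in the frame of press above -0.0385 m and y of memo_pad in the frame of press between -0.008 and 0.008 m and z of memo_pad in the frame of press below 0.0225 m and angle between the x axis of memo_pad and the x axis of press, either way round below 0.08 rad), for 0.2 s.
2. the platen clamps the pad with at least 12 N (contact force between press_platen and memo_pad above 12 N), for 0.2 s.
At the end, for the whole second after the job is handed in: The pad lies flat on the bed, its far end within 3.5 mm of the back stop, within 8 mm of the centre line and square within 0.08 rad, and the platen holds it down with 12 to 36 N, everything at rest (all of step 1 and contact force between press_platen and memo_pad between 12 and 36 N and linear speed of memo_pad below 0.01 m/s); the robot touches nothing.
It fails at once if the platen presses the pad with more than 45 N (contact force between press_platen and memo_pad above 45 N).
It fails at once if a bystander is pushed more than 20 mm (distance of any of ink_bottle, wood_stamp, sharpener from where it was at the start of the episode above 0.02 m).
It also fails if it takes over 72 s, if anything falls off the work surface, if the arm or the gripper's body presses on something with over 40 N, if the wrist force passes 120 N, or if a joint passes its speed limit or range.

## Robot

A 6-joint arm with a two-finger parallel gripper is mounted at the origin on a cart in front of the work surface, level with it; the furniture and walls round the work are solid. World frame = base frame: x ahead of the robot, y to its left, z up, the work surface at z = 0. Lengths are in m, angles in rad, forces in N, time in s.
With the tool pointing down it reaches from about 0.35 to 0.975 m from the base axis. Payload 4.9 kg.
Tool frame: the origin (TCP) lies on the centre line of the jaws, within the pads' length; the fingertips stand 25 mm ahead of it and the grasp point (between the pads) lies 6 mm ahead of it; z points along the fingers, y is the line along which they close (so a half turn about z gives the same grasp; the last joint's range is limited). The gripper opens to 85 mm and grips with 20 to 120 N. Pads are 22 mm wide; open, the fingers measure 114 mm over their backs; the gripper's body (76 mm by 85 mm) begins 54 mm behind the grasp point. The pads swing forward as they close: fully open they stand 13 mm farther back than shut.
Start: joints at [-1.398, 0.053, 1.613, -0, 1.476, -0.119], TCP at [0.18, -0.599, 0.256] pointing down, gripper open.
Joint ranges: [-3.01, 3.01], [-1.01, 2.22], [0.06, 2.58], [-1.02, 4.17], [0.09, 2.62], [-3.14, 3.14]. Speed limits (rad/s): [2.57, 2.57, 3.14, 3.14, 3.14, 3.14].

## Interface

Orientations are given as a unit quaternion [w, x, y, z].
In Python, from plant import state, grab_frame, get_calibration, job gives the robot as it stands. The module is installed in compiled form; this text tells all that it offers.
- The arm moves only by the tool move_arm, never from a script. Its argument "targets" is a list that holds one entry, the list of rows, each a list of 5 numbers: the opening in per cent of the stroke, from 0 (shut) to 100 (fully open), then the shift along the tool's x, y, z as a fraction of full scale, then the turn about the tool's z as a fraction of full scale. A call has 1 to 5 rows; each row shifts and turns the commanded pose from where the row before left it, along the tool's axes as they then stand; what a row does not reach is not made up. Full scale, the value 1, is 0.6 m for a shift and 6 degrees for a turn. A row lasts 1/12 s, in which the tool goes at most 41.7 mm and 7.16 degrees, less where a joint would pass 70% of its speed; a pose out of reach is approached as far as the arm can. A call with a number of a shift or a turn outside -1 to 1 is refused whole. A call with a gripper value outside its range is refused whole. The fingers move at their own pace and stop on an object; the grip force is fixed at half the most. Time passes only in rows, so rows that do not move let the fingers close. It gives the time, the measured TCP pose, the force, the opening and the grip force at its end, in the units of the state.
- state(): the state, without advancing time (a new reading comes with each control period).
- grab_frame(name): name is "scene" or "side" or "wrist"; returns the picture (480x640x3 uint8, red, green, blue); there is no depth.
- get_calibration(name): a dict with "vertical_fov" (degrees; the focal length in pixels is half the picture's height over the tangent of half this angle, whatever the lens; pixels are square), "cx", "cy" (the principal point, pixels), "R" (3x3) and "t" (3): a world point X has camera coordinates R X + t. Camera axes: x right, y down, z forward; pixel columns grow to the right and rows downward; lengths in m; the calibration is good to about 2 mm. A picture is of the moment at which its call begins: read the wrist's pose just before it. get_calibration takes no time and is no camera call; for the wrist camera it gives the pose at the moment of the call.
- job.job_done(): hands the job in; it is judged then, once.
The state is a dict: "time": time; "joint_pos": joint angles; "joint_vel": joint speeds; "joint_efforts": joint torques, N m; "tool_pos": TCP position; "tool_rot": TCP orientation; "contact_force": force on the tool from outside, world axes, zero at the start; "ft_torque": the same for the moment, N m; "gripper_width": opening from 0.0 (shut) to 1.0 (fully open); "grasp_force": force on a finger pad.
Only numpy, scipy, OpenCV 4.12 (cv2) and the standard library are available. Lean on these libraries where they do the work, as an engineer would, in place of code of your own. Each camera call takes 0.05 s, during which the arm holds its last target. There are 200 camera calls.

## Working session

There is one attempt and no reset: what is moved stays moved. The work goes in short steps, Python scripts to look and compute and a tool call to move; the robot and the scene stay as the last step left them, time stands still between calls to the robot, and variables do not carry over. Pictures are saved under pics/ and viewed, at most 10 in all, crops included, and the job is handed in when it is done.

Besides the shell and the picture viewer there is one more tool, called after "Call:" as name([rows], argument=value, ...), one row to a line, values as JSON. move_arm: Moves the arm, as the interface text tells. Shift numbers are shares of 0.6 m and turn numbers shares of 6 degrees, none past 1 either way. Its arguments: {"type":"object","properties":{"targets":{"type":"array"}},"required":["targets"]}

```bash
mkdir -p pics; cat > h.py <<'E'
import numpy as np, cv2
from plant import state, grab_frame, get_calibration, job
def ray(c,u,v):
    f=240/np.tan(np.radians(c['vertical_fov'])/2)
    R=np.array(c['R']);t=np.array(c['t'])
    d=R.T@np.array([(u-c['cx'])/f,(v-c['cy'])/f,1]);return -R.T@t,d
def onz(c,u,v,z):
    o,d=ray(c,u,v);return o+d*(z-o[2])/d[2]
def proj(c,X):
    f=240/np.tan(np.radians(c['vertical_fov'])/2)
    p=np.array(c['R'])@np.array(X)+np.array(c['t']);return p[:2]/p[2]*f+[c['cx'],c['cy']]
def save(n,im): cv2.imwrite('pics/'+n,cv2.cvtColor(im,cv2.COLOR_RGB2BGR))
E
python3 - <<'E'
from h import *
a=grab_frame("scene");b=grab_frame("side")
np.save('a.npy',a);np.save('b.npy',b)
save('scene.png',a);save('side.png',b)
for n in("scene","side","wrist"):
    c=get_calibration(n);print(n,c)
print(state())
E
```

```text
scene {'vertical_fov': 49.1548023453249, 'cx': 312.48300718722277, 'cy': 239.47753670531753, 'R': array([[-0.73940345, -0.67323683, -0.00589148],
       [-0.38847997,  0.4337746 , -0.81297165],
       [ 0.54987803, -0.59882533, -0.58227346]]), 't': array([0.53128062, 0.2877159 , 1.24553665])}
side {'vertical_fov': 51.966761256069006, 'cx': 316.376329896489, 'cy': 244.1614728304216, 'R': array([[ 0.88397238, -0.46752566, -0.00354938],
       [-0.31792859, -0.59552141, -0.7377504 ],
       [ 0.34280351,  0.65327943, -0.67506425]]), 't': array([-0.43896781,  0.38169449,  1.27055709])}
wrist {'vertical_fov': 68.02511803213531, 'cx': 324.76648847891795, 'cy': 240.85385223796146, 'R': array([[ 2.87658363e-01, -9.57732901e-01, -5.96759425e-04],
       [-9.15493517e-01, -2.75154518e-01,  2.93532983e-01],
       [-2.81290396e-01, -8.38908880e-02, -9.55948760e-01]]), 't': array([-0.62345674, -0.03896506,  0.37895446])}
{'time': 0.1, 'joint_pos': array([-1.39803905e+00,  5.32836945e-02,  1.61419025e+00, -1.11956667e-05,
        1.47599637e+00, -1.18995189e-01]), 'joint_vel': array([ 0.00058782, -0.00067559, -0.00209883, -0.00091102,  0.00011135,
        0.00109949]), 'joint_efforts': array([-3.85997528e-04, -3.94906783e+01, -3.71365178e+01, -1.29909677e-04,
        3.90229456e-03, -2.05850739e-06]), 'tool_pos': array([ 0.17967812, -0.59806179,  0.2551703 ]), 'tool_rot': array([-9.38340773e-04,  9.89378403e-01,  1.45359878e-01, -3.08038697e-05]), 'contact_force': array([-0.42339513, -0.4304655 , -0.84213328]), 'ft_torque': array([-0.04092572, -0.02677141, -0.01495732]), 'grasp_force': 0.0, 'gripper_width': 1.0009214933277166}
```

View pics/scene.png

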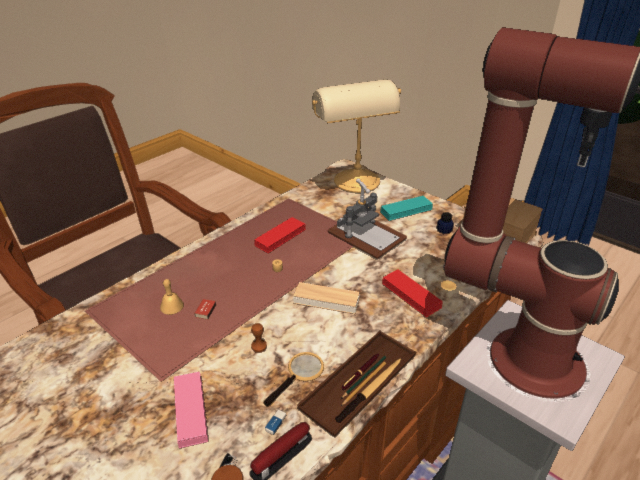

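View pics/side.png

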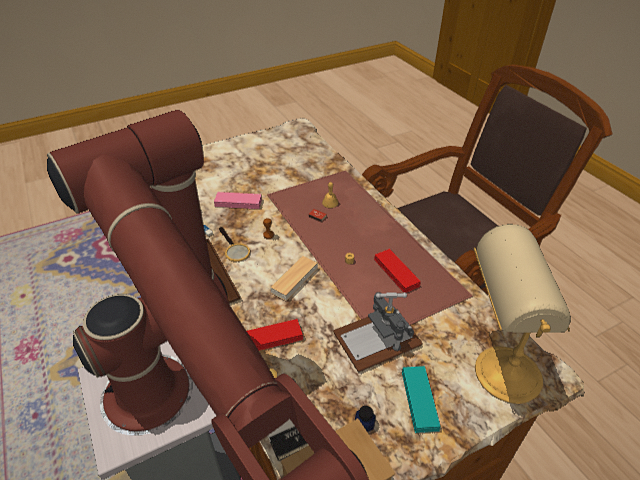

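The pad candidates in the scene view are the pale wood and white block at (325,297), red blocks at (280,235) and (411,292), pink at (189,408) and turquoise at (407,208). Only the pale wooden one fits the description. The press is at (367,235) and opens toward the robot. The side view shows the pad at (295,278) and the press at (378,338). I'll confirm with an enlarged crop.

```bash
python3 - <<'E'
from h import *
a=np.load('a.npy');b=np.load('b.npy')
def up(i,x,y,w,h,s):return cv2.resize(i[y:y+h,x:x+w],None,fx=s,fy=s,interpolation=cv2.INTER_CUBIC)
im=np.vstack([np.hstack([up(a,280,165,133,150,3),up(b,262,240,133,133,3)[:399] if 0 else up(b,262,240,133,150,3)])])
save('crop.png',im)
for n,i,roi in(("scene",a,(280,275,90,45)),("side",b,(262,245,65,62))):
    x,y,w,h=roi;s=cv2.cvtColor(i[y:y+h,x:x+w],cv2.COLOR_RGB2HSV)
    m=cv2.inRange(s,(8,70,150),(25,160,255))
    cs,_=cv2.findContours(m,0,2);c=max(cs,key=cv2.contourArea)+[x,y]
    r=cv2.minAreaRect(c);p=cv2.boxPoints(r)
    ap=cv2.approxPolyDP(c,4,True)[:,0]
    print(n,cv2.contourArea(c),p.tolist(),ap.tolist())
    for q in ap: print(onz(get_calibration(n),*q,0.03).round(4))
E
```

```text
scene 2173.0 [[279.9999694824219, 274.9999694824219], [368.9999694824219, 274.9999694824219], [368.9999694824219, 318.9999694824219], [279.9999694824219, 318.9999694824219]] [[280, 298], [286, 306], [280, 309], [296, 308], [292, 316], [311, 318], [314, 307], [337, 310], [343, 319], [360, 319], [355, 317], [360, 312], [294, 303], [293, 296], [352, 306], [357, 300], [369, 319], [369, 292], [363, 289], [369, 284], [367, 275], [352, 277], [342, 289], [333, 287], [337, 281], [331, 283], [325, 275], [313, 275], [284, 294], [285, 300]]
[0.5853 0.2735 0.03  ]
[0.5518 0.2849 0.03  ]
[0.5554 0.3032 0.03  ]
[0.5273 0.273  0.03  ]
[0.5144 0.301  0.03  ]
[0.4738 0.2741 0.03  ]
[0.4953 0.2391 0.03  ]
[0.4438 0.2079 0.03  ]
[0.4115 0.2229 0.03  ]
[0.3797 0.1943 0.03  ]
[0.3935 0.1971 0.03  ]
[0.3954 0.1743 0.03  ]
[0.5443 0.2627 0.03  ]
[0.5652 0.2449 0.03  ]
[0.4246 0.1705 0.03  ]
[0.4293 0.1438 0.03  ]
[0.3628 0.1792 0.03  ]
[0.4251 0.0975 0.03  ]
[0.4445 0.0986 0.03  ]
[0.4451 0.0713 0.03  ]
[0.4726 0.0443 0.03  ]
[0.4982 0.079  0.03  ]
[0.4866 0.1363 0.03  ]
[0.51   0.1463 0.03  ]
[0.5181 0.119
[... 377 characters left out ...]
265], [271, 254], [277, 262], [273, 273], [263, 271], [269, 277], [282, 272], [279, 264], [288, 268], [265, 292], [262, 284]]
[0.3914 0.1436 0.03  ]
[0.4242 0.1583 0.03  ]
[0.4523 0.1111 0.03  ]
[0.5985 0.1882 0.03  ]
[0.5981 0.2798 0.03  ]
[0.5615 0.2882 0.03  ]
[0.5748 0.2701 0.03  ]
[0.5315 0.2188 0.03  ]
[0.5273 0.2471 0.03  ]
[0.4995 0.2411 0.03  ]
[0.5183 0.2894 0.03  ]
[0.506  0.3179 0.03  ]
[0.5365 0.3127 0.03  ]
[0.4728 0.3411 0.03  ]
[0.4488 0.2527 0.03  ]
[0.4835 0.2917 0.03  ]
[0.4854 0.2486 0.03  ]
[0.4539 0.2097 0.03  ]
[0.4297 0.2326 0.03  ]
[0.4358 0.1998 0.03  ]
[0.4806 0.2004 0.03  ]
[0.4872 0.2373 0.03  ]
[0.5048 0.2075 0.03  ]
[0.3999 0.1482 0.03  ]
[0.4049 0.1827 0.03  ]
```

View pics/crop.png

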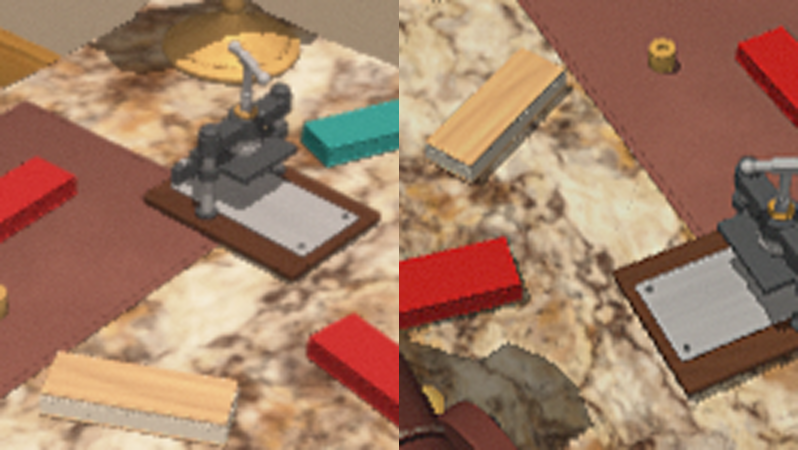

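```bash
python3 - <<'E'
from h import *
A=get_calibration("scene");B=get_calibration("side")
def tri(p,q):
    o1,d1=ray(A,*p);o2,d2=ray(B,*q);s=np.linalg.lstsq(np.c_[d1,-d2],o2-o1,rcond=None)[0]
    a=o1+d1*s[0];b=o2+d2*s[1];return ((a+b)/2).round(4),np.linalg.norm(a-b).round(4)
S=[(293.3,296.7),(300,282.3),(359.3,291.7),(356,306.7)]
D=[(302.7,256.7),(317.7,265),(286,296),(271.3,290.7)]
P=np.array([onz(A,*p,.03) for p in S]);Q=np.array([onz(B,*p,.03) for p in D])
print(P,'\n',Q);print(P.mean(0),Q.mean(0))
for k in range(4): print([tri(S[i],D[(i+k)%4]) for i in range(4)])
print('base scene',[onz(A,*p,.016).round(4) for p in[(378.3,255),(406,235.7),(329.3,230.7)]])
print('base side',[onz(B,*p,.016).round(4) for p in[(334.7,330.7),(359.7,369.3)]])
print('handle',tri((364,185.7),(390,294.5)))
# other things
for n,c,p in(("sharp",A,(277,270)),("stamp",A,(259,350)),("ink",A,(445,232)),("red",A,(411,292))):print(n,onz(c,*p,0).round(3))
E
```

```text
[[0.56272041 0.24633123 0.03      ]
 [0.58994932 0.19174909 0.03      ]
 [0.44513253 0.11385524 0.03      ]
 [0.41524704 0.16564303 0.03      ]] 
 [[0.56907967 0.23169348 0.03      ]
 [0.5941116  0.1751521  0.03      ]
 [0.44892886 0.10389255 0.03      ]
 [0.41880965 0.14405193 0.03      ]]
[0.50326232 0.17939465 0.03      ] [0.50773244 0.16369751 0.03      ]
[(array([0.5715, 0.239 , 0.0212]), np.float64(0.0028)), (array([0.5983, 0.1835, 0.0204]), np.float64(0.0006)), (array([0.45  , 0.1082, 0.0242]), np.float64(0.0017)), (array([0.4229, 0.1549, 0.0176]), np.float64(0.0005))]
[(array([ 0.607 ,  0.2098, -0.0142]), np.float64(0.0145)), (array([ 0.5301,  0.1758, -0.0025]), np.float64(0.1398)), (array([0.4222, 0.133 , 0.0485]), np.float64(0.0179)), (array([0.4801, 0.1674, 0.0581]), np.float64(0.1405))]
[(array([ 0.5375,  0.2016, -0.0384]), np.float64(0.13)), (array([0.4973, 0.1998, 0.0256]), np.float64(0.1559)), (array([0.4789, 0.1453, 0.0863]), np.float64(0.1198)), (array([0.5092, 0.1371, 0.0276]), np.float64(0.1566))]
[(array([ 0.5036,  0.2254, -0.0084]), np.float64(0.1468)), (array([0.564 , 0.213 , 0.0536]), np.float64(0.0102)), (array([0.5073, 0.115 , 0.0574]), np.float64(0.1348)), (array([ 0.4514,  0.1301, -0.0082]), np.float64(0.0202))]
base scene [array([ 0.5144, -0.0663,  0.016 ]), array([ 0.5094, -0.2043,  0.016 ]), array([ 0.7058, -0.0653,  0.016 ])]
base side [array([ 0.5196, -0.0676,  0.016 ]), array([ 0.5156, -0.2089,  0.016 ])]
handle (array([ 0.6377, -0.1401,  0.1756]), np.float64(0.0053))
sharp [0.703 0.171 0.   ]
stamp [0.514 0.418 0.   ]
ink [ 0.44  -0.325  0.   ]
red [ 0.358 -0.008  0.   ]
```

Call:
move_arm([
  [[100,0,0,0,-0.94],[100,0,0,0,-0.94],[100,0.064,-0.02,0,0],[100,0.064,-0.02,0,0],[100,0.064,-0.02,0,0]],
])

```text
time: 0.52
tool_pos: [0.2649, -0.5116, 0.2555]
tool_rot: [-0.001, 0.971, 0.241, 0.0]
contact_force: [0.9, 0.8, -0.8]
gripper_width: 1.0
grasp_force: 0.0
```

Call:
move_arm([
  [[100,0.064,-0.02,0,0],[100,0.064,-0.02,0,0],[100,0.064,-0.02,0,0],[100,0.064,-0.02,0,0],[100,0.038,-0.052,0,0]],
])

```text
time: 0.93
tool_pos: [0.3856, -0.3587, 0.2558]
tool_rot: [-0.0, 0.97, 0.243, 0.001]
contact_force: [0.2, 0.8, -0.9]
gripper_width: 1.002
grasp_force: 0.0
```

Call:
move_arm([
  [[100,0.038,-0.052,0,0],[100,0.038,-0.052,0,0],[100,0.038,-0.052,0,0],[100,0.038,-0.052,0,0],[100,0.038,-0.052,0,0]],
])

```text
time: 1.35
tool_pos: [0.4102, -0.1668, 0.2558]
tool_rot: [-0.0, 0.97, 0.242, -0.0]
contact_force: [0.7, -0.7, -0.5]
gripper_width: 1.0
grasp_force: 0.0
```

Call:
move_arm([
  [[100,0.038,-0.052,0,0],[100,0.038,-0.052,0,0],[100,0.038,-0.052,0,0],[100,0.038,-0.052,0,0],[100,0.038,-0.052,0,0]],
])

```text
time: 1.77
tool_pos: [0.4376, 0.0245, 0.256]
tool_rot: [0.0, 0.97, 0.242, 0.0]
contact_force: [0.0, -0.1, -0.3]
gripper_width: 1.001
grasp_force: 0.0
```

Call:
move_arm([
  [[100,0.038,-0.052,0,0],[100,0.038,-0.052,0,0],[100,0,0,0,0],[100,0,0,0,0]],
])

```text
time: 2.1
tool_pos: [0.4485, 0.1009, 0.2557]
tool_rot: [-0.0, 0.97, 0.244, -0.001]
contact_force: [-0.4, -0.4, -1.0]
gripper_width: 1.001
grasp_force: 0.0
```

```bash
python3 - <<'E'
from h import *
s=state();c=get_calibration("wrist");a=grab_frame("wrist");save('w1.png',a);np.savez('w1.npz',a=a,R=c['R'],t=c['t'],p=s['tool_pos'])
print(s['tool_pos'],s['tool_rot'],s['joint_pos'],s['ft_torque'])
for z in(0,.03):print([proj(c,[*p,z]).round() for p in[(.44,.11),(.42,.16),(.566,.243),(.594,.187)]])
E
```

```text
[0.44851538 0.10087794 0.25573697] [-5.31754990e-06  9.69750755e-01  2.44096410e-01 -6.44935780e-04] [ 5.92509146e-02 -3.59890070e-01  1.98198293e+00 -2.30068443e-04
  1.52076908e+00  1.13688317e+00] [0.03723204 0.01907099 0.02336158]
[array([314., 207.]), array([264., 201.]), array([250.,  22.]), array([318.,  24.])]
[array([313., 213.]), array([259., 207.]), array([243.,  11.]), array([318.,  14.])]
```

View pics/w1.png

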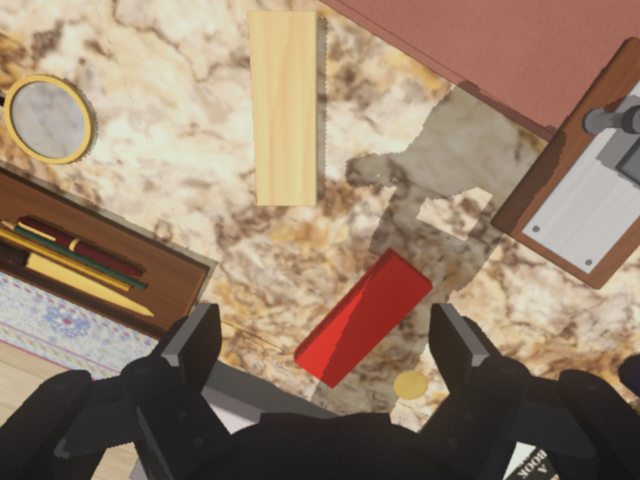

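The pad fills (250–318, 11–206) and is parallel to the tool's x to within 1–2°. The fingers are at the bottom, with the press at right and its bed screws at (536,229) and (588,262).

```bash
python3 - <<'E'
from h import *
d=np.load('w1.npz');c=get_calibration("wrist");a=d['a']
h=cv2.cvtColor(a,cv2.COLOR_RGB2HSV)[0:215,235:335]
m=cv2.inRange(h,(12,60,170),(30,140,255))
m=cv2.morphologyEx(m,2,np.ones((5,5)))
for z in(.026,.03,.034):
    P=np.array([onz(c,*p,z)[:2] for p in[(256,206),(316,205),(318.5,11),(250,11)]])
    L=(P[2]+P[3]-P[0]-P[1])/2;print(z,P.mean(0).round(4),np.linalg.norm(L).round(4),np.degrees(np.arctan2(L[1],L[0])).round(2),np.linalg.norm(P[0]-P[1]).round(4),np.linalg.norm(P[2]-P[3]).round(4))
Q=[onz(c,*p,.02)[:2].round(4) for p in[(536,229),(588,262)]];print(Q,(Q[0]+Q[1])/2)
v=Q[0]-Q[1];print(np.degrees(np.arctan2(-v[0],v[1])))
Q=[onz(c,*p,.016)[:2].round(4) for p in[(493,223),(599,290)]];print(Q,(Q[0]+Q[1])/2)
v=Q[0]-Q[1];print(np.degrees(np.arctan2(-v[0],v[1])))
E
```

```text
0.026 [0.5085 0.174 ] 0.1685 26.78 0.0596 0.0584
0.03 [0.5086 0.1735] 0.1666 26.78 0.0589 0.0578
0.034 [0.5086 0.1731] 0.1647 26.78 0.0582 0.0571
[array([ 0.5313, -0.1023]), array([ 0.5283, -0.1737])] [ 0.5298 -0.138 ]
-2.405970516645302
[array([ 0.5156, -0.0616]), array([ 0.5085, -0.2097])] [ 0.51205 -0.13565]
-2.744691520515909
```

Call:
move_arm([
  [[100,0,0,0,0.25],[100,0.0262,-0.0316,0.05,0],[100,0.0262,-0.0316,0.05,0],[100,0,0,0.06,0],[100,0,0,0.06,0]],
])

```text
time: 2.57
tool_pos: [0.4609, 0.1464, 0.1236]
tool_rot: [0.0, 0.973, 0.229, 0.001]
contact_force: [-0.6, 0.5, 0.4]
gripper_width: 0.998
grasp_force: 0.0
```

Call:
move_arm([
  [[100,0,0,0.05,0],[100,0,0,0.05,0],[100,0,0,0.04,0],[100,0,0,0.02,0],[100,0,0,0,0]],
])

```text
time: 2.98
tool_pos: [0.4573, 0.1449, 0.0245]
tool_rot: [-0.0, 0.974, 0.228, -0.004]
contact_force: [-0.8, -0.3, 0.2]
gripper_width: 1.001
grasp_force: 0.0
```

Call:
move_arm([
  [[0,0,0,0,0],[0,0,0,0,0],[0,0,0,0,0],[0,0,0,0,0],[0,0,0,0,0]],
])

```text
time: 3.4
tool_pos: [0.4621, 0.1469, 0.0306]
tool_rot: [0.0, 0.973, 0.229, 0.002]
contact_force: [0.5, -2.1, 7.2]
gripper_width: 0.686
grasp_force: 64.3
```

Call:
move_arm([
  [[0,0,0,0,0],[0,0,0,0,0],[0,0,0,0,0]],
])

```text
time: 3.65
tool_pos: [0.4621, 0.1469, 0.0305]
tool_rot: [0.001, 0.973, 0.229, 0.002]
contact_force: [0.2, -1.9, 6.5]
gripper_width: 0.685
grasp_force: 64.3
```

```bash
python3 - <<'E'
from h import *
s=state();print(s)
a=grab_frame("side");save('side2.png',cv2.resize(a[200:350,200:380],None,fx=4,fy=4,interpolation=2))
E
```

```text
{'time': 3.65, 'joint_pos': array([ 1.54613406e-01, -2.08875284e-02,  2.09757234e+00, -9.23963925e-04,
        1.06094201e+00,  1.26356319e+00]), 'joint_vel': array([ 0.00073388,  0.00106961, -0.00154208,  0.00105638,  0.00046799,
       -0.00087976]), 'joint_efforts': array([  1.21652707, -26.2833935 , -27.47674227,   0.36320167,
        -0.27519221,  -0.10529883]), 'tool_pos': array([0.46212353, 0.14691343, 0.03054776]), 'tool_rot': array([5.53665967e-04, 9.73402056e-01, 2.29094614e-01, 1.94637293e-03]), 'contact_force': array([ 0.2321469 , -1.92149978,  6.47861799]), 'ft_torque': array([-0.21923007,  0.15524754, -0.05132118]), 'grasp_force': 64.29645038209856, 'gripper_width': 0.6850275467122129}
```

View pics/side2.png

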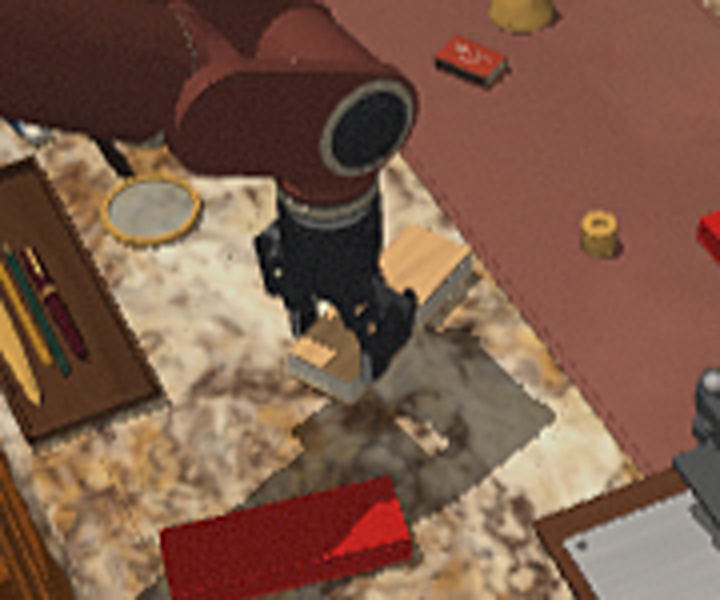

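Call:
move_arm([
  [[0,0,0,-0.03,0],[0,0,0,-0.05,0],[0,0,0,-0.04,0],[0,0,0,0,1],[0,0,0,0,1]],
])

```text
time: 4.12
tool_pos: [0.4616, 0.1473, 0.1029]
tool_rot: [-0.0, 0.992, 0.124, 0.002]
contact_force: [0.1, 1.0, -3.4]
gripper_width: 0.683
grasp_force: 64.4
```

Call:
move_arm([
  [[0,0,0,0,1],[0,0,0,0,1],[0,0,0,0,0.87],[0,0,0,0,0]],
])

```text
time: 4.45
tool_pos: [0.4598, 0.147, 0.1002]
tool_rot: [-0.0, 1.0, -0.024, -0.0]
contact_force: [0.4, 0.0, -2.8]
gripper_width: 0.686
grasp_force: 64.3
```

```bash
python3 - <<'E'
from h import *
s=state();q=s['tool_rot'];print(s['tool_pos'],np.degrees(2*np.arctan2(q[2],q[1])),s['gripper_width'],s['contact_force'],s['ft_torque'])
E
```

```text
[0.45983922 0.14701507 0.10022927] -2.798524822375254 0.6861329286997845 [ 0.43278819  0.01230035 -2.83574799] [-0.00772976  0.13851067 -0.01340648]
```

Call:
move_arm([
  [[0,0.003,0.0665,0,0],[0,0.003,0.0665,0,0],[0,0.003,0.0665,0,0],[0,0.003,0.0665,0,0],[0,0.003,0.0665,0,0]],
])

```text
time: 4.87
tool_pos: [0.4592, -0.0542, 0.1005]
tool_rot: [0.0, 1.0, -0.022, 0.0]
contact_force: [0.6, 0.4, -2.3]
gripper_width: 0.684
grasp_force: 64.5
```

Call:
move_arm([
  [[0,0.003,0.0665,0,0],[0,0.003,0.0665,0,0],[0,0,0,0,0],[0,0,0,0,0]],
])

```text
time: 5.2
tool_pos: [0.4593, -0.1343, 0.1005]
tool_rot: [-0.0, 1.0, -0.025, 0.0]
contact_force: [0.4, 0.8, -2.3]
gripper_width: 0.68
grasp_force: 64.8
```

```bash
python3 - <<'E'
from h import *
s=state();c=get_calibration("wrist");a=grab_frame("wrist");save('w2.png',a);np.savez('w2.npz',a=a,R=c['R'],t=c['t'],p=s['tool_pos'])
q=s['tool_rot'];print(s['tool_pos'],np.degrees(2*np.arctan2(q[2],q[1])),s['joint_pos'],s['contact_force'])
E
```

```text
[ 0.45932964 -0.13431952  0.10052179] -2.8532308244823827 [-4.40291452e-01 -1.51367051e-01  2.08232224e+00  2.46084240e-04
  1.21054364e+00  1.18021641e+00] [ 0.44277857  0.77945539 -2.34220374]
```

View pics/w2.png

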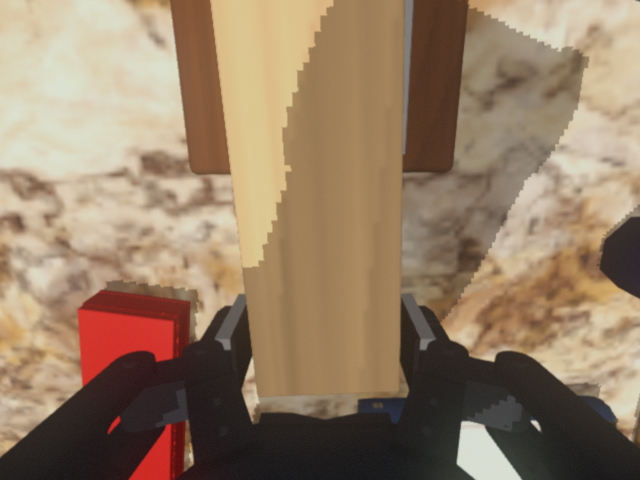

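The pad spans (212–405, 0) to (258–400, 396). The base's side edges run (190,165)→(172,0) and (453,165)→(468,0).

```bash
python3 - <<'E'
from h import *
c=get_calibration("wrist");a=np.load('w2.npz')['a'].astype(int)
for v in(10,60,110,150):print(v,[int(x) for x in np.argsort(-np.abs(np.diff(cv2.GaussianBlur(a.astype(np.uint8),(5,1),0).astype(int)[v],axis=0)).sum(1))[:14]])
def line(pl,pr,z):
    P=[[onz(c,*p,z)[:2] for p in l] for l in(pl,pr)]
    for l in P: print(np.round(l,4).tolist(),np.degrees(np.arctan2(*(l[1]-l[0])[::-1])).round(2))
    m=(np.array(P[0])+P[1])/2;print('mid',m.round(4),np.linalg.norm(P[0][0]-P[1][0]))
line([(258,396),(212,0)],[(400,396),(405,0)],.098)
line([(190,160),(172,0)],[(453,160),(468,0)],.016)
E
```

```text
10 [170, 210, 211, 412, 171, 169, 325, 476, 326, 413, 411, 209, 212, 477]
60 [176, 177, 462, 175, 216, 217, 461, 409, 588, 463, 308, 410, 309, 215]
110 [182, 183, 457, 222, 181, 223, 458, 406, 456, 407, 285, 221, 573, 286]
150 [187, 227, 186, 453, 228, 454, 188, 226, 404, 282, 554, 405, 283, 452]
[[0.431, -0.1037], [0.5712, -0.1047]] -0.4
[[0.4282, -0.1616], [0.5685, -0.1611]] 0.22
mid [[ 0.4296 -0.1327]
 [ 0.5699 -0.1329]] 0.05802082302301606
[[0.5213, -0.0604], [0.5983, -0.0638]] -2.53
[[0.5143, -0.2065], [0.5914, -0.2094]] -2.17
mid [[ 0.5178 -0.1334]
 [ 0.5948 -0.1366]] 0.14627058140914492
```

```bash
python3 - <<'E'
from h import *
c=get_calibration("wrist");a=np.load('w2.npz')['a']
g=cv2.GaussianBlur(cv2.cvtColor(a,cv2.COLOR_RGB2GRAY),(5,5),0).astype(int)
print('near',[(u,380+int(np.argmax(np.abs(np.diff(g[380:412,u]))))) for u in range(265,396,13)])
print('L',[(195+int(np.argmax(np.abs(np.diff(g[v,195:275])))),v) for v in range(5,290,30)])
hs=cv2.cvtColor(a,cv2.COLOR_RGB2HSV)[:,:,1].astype(int)
print('R',[(390+int(np.argmax(np.abs(np.diff(hs[v,390:418])))),v) for v in range(5,290,30)])
R=c['R'];print('cam',-R.T@c['t'],'yaw',np.degrees(np.arctan2(-R[1,1],-R[1,0])),'xaxis',R[0])
E
```

```text
near [(265, 410), (278, 410), (291, 410), (304, 394), (317, 399), (330, 397), (343, 404), (356, 403), (369, 397), (382, 397), (395, 396)]
L [(210, 5), (213, 35), (217, 65), (221, 95), (224, 125), (228, 155), (212, 185), (233, 215), (261, 245), (242, 275)]
R [(413, 5), (411, 35), (403, 65), (408, 95), (402, 125), (404, 155), (402, 185), (401, 215), (401, 245), (400, 275)]
cam [ 0.53284905 -0.13578465  0.2182831 ] yaw -2.7572956711082663 xaxis [-4.78556521e-02 -9.98853931e-01  8.13370689e-04]
```

```bash
python3 - <<'E'
from h import *
a=np.load('w2.npz')['a']
save('w2c.png',cv2.resize(a[0:400,190:440],None,fx=1.5,fy=1.5,interpolation=2))
E
```

```text
(no output)
```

View pics/w2c.png

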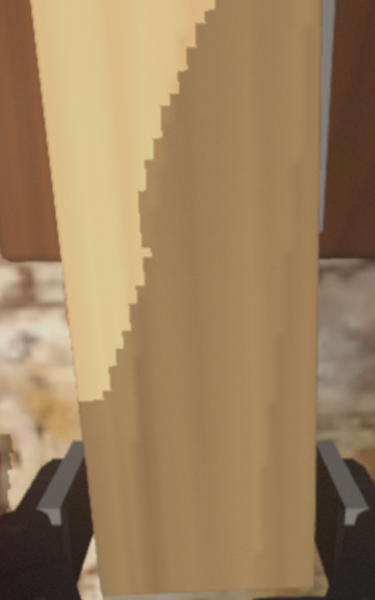

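The pad sits about 2° CCW of the tool. I'll correct by about 1.5°, back off 20 mm and lower.

Call:
move_arm([
  [[0,-0.034,0,0,0.25],[0,0,0,0.039,0],[0,0,0,0.039,0],[0,0,0,0,0],[0,0,0,0,0]],
])

```text
time: 5.67
tool_pos: [0.4382, -0.1297, 0.0527]
tool_rot: [-0.001, 0.999, -0.035, -0.001]
contact_force: [0.6, 0.1, -1.4]
gripper_width: 0.683
grasp_force: 65.6
```

```bash
python3 - <<'E'
from h import *
s=state();q=s['tool_rot'];print(s['tool_pos'],np.degrees(2*np.arctan2(q[2],q[1])),s['contact_force'],s['ft_torque'])
A=get_calibration("scene")
a=grab_frame("scene");b=grab_frame("side")
print([proj(get_calibration("side"),[.638,-.14,.06])])
im=np.hstack([cv2.resize(a[180:280,310:410],(400,400),interpolation=2),cv2.resize(b[280:380,310:410],(400,400),interpolation=2)])
save('ins.png',im)
E
```

```text
[ 0.43824401 -0.12973967  0.0526521 ] -4.05249384888564 [ 0.57297545  0.12322043 -1.40679136] [-0.00027075  0.05996783  0.00478892]
[array([385.39884548, 323.23977425])]
```

View pics/ins.png

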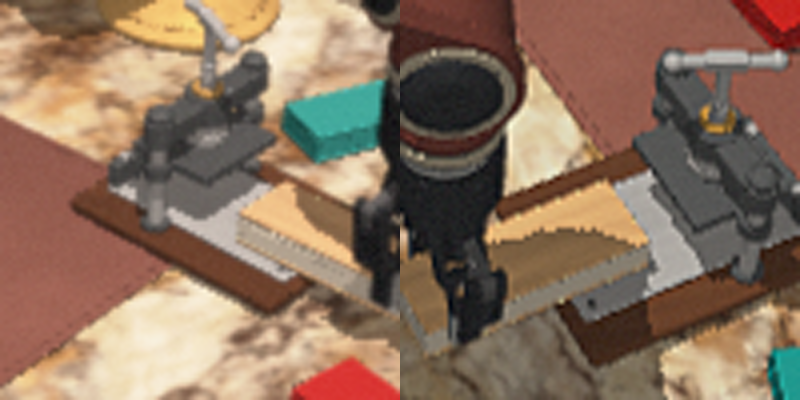

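Call:
move_arm([
  [[0,0.03,-0.0005,0,0],[0,0.04,-0.0005,0,0],[0,0.04,-0.0005,0,0],[0,0.035,-0.0005,0,0],[0,0,0,0,0]],
])

```text
time: 6.18
tool_pos: [0.5307, -0.1374, 0.0562]
tool_rot: [0.001, 0.999, -0.036, 0.003]
contact_force: [-0.7, 0.1, -1.3]
gripper_width: 0.678
grasp_force: 65.6
```

Call:
move_arm([
  [[0,0.006,-0.0002,0.0015,0],[0,0.006,-0.0002,0.0015,0],[0,0.006,-0.0002,0,0],[0,0,0,0,0]],
])

```text
time: 6.52
tool_pos: [0.5369, -0.1372, 0.0519]
tool_rot: [0.0, 0.999, -0.037, 0.0]
contact_force: [0.6, 0.2, -1.9]
gripper_width: 0.683
grasp_force: 65.6
```

Call:
move_arm([
  [[0,0.006,-0.0004,0.001,0],[0,0.006,-0.0004,0,0],[0,0,0,0,0]],
])

```text
time: 6.77
tool_pos: [0.5446, -0.1374, 0.0514]
tool_rot: [0.0, 0.999, -0.037, 0.0]
contact_force: [0.4, 0.3, -1.3]
gripper_width: 0.681
grasp_force: 65.7
```

Call:
move_arm([
  [[0,0.005,-0.0003,0,0],[0,0,0,0,0]],
])

```text
time: 6.93
tool_pos: [0.5475, -0.1374, 0.0513]
tool_rot: [0.0, 0.999, -0.037, 0.0]
contact_force: [0.4, -0.4, -0.9]
gripper_width: 0.679
grasp_force: 65.7
```

Call:
move_arm([
  [[0,0.005,-0.0003,0,0],[0,0,0,0,0]],
])

```text
time: 7.1
tool_pos: [0.5495, -0.1372, 0.0507]
tool_rot: [-0.0, 0.999, -0.037, -0.001]
contact_force: [-1.9, 0.0, -1.2]
gripper_width: 0.68
grasp_force: 65.6
```

Contact is starting. I'll press on gently.

Call:
move_arm([
  [[0,0.005,-0.0002,0,0],[0,0,0,0,0]],
])

```text
time: 7.27
tool_pos: [0.5498, -0.1372, 0.0506]
tool_rot: [-0.001, 0.999, -0.037, -0.005]
contact_force: [-14.1, 0.2, 9.1]
gripper_width: 0.682
grasp_force: 66.4
```

Call:
move_arm([
  [[0,0.005,-0.0002,0,0],[0,0,0,0,0]],
])

```text
time: 7.43
tool_pos: [0.55, -0.1372, 0.0506]
tool_rot: [-0.001, 0.999, -0.037, -0.009]
contact_force: [-26.4, 0.4, 17.8]
gripper_width: 0.686
grasp_force: 67.3
```

Call:
move_arm([
  [[0,-0.008,0,0,0],[0,0,0,0,0]],
])

```text
time: 7.6
tool_pos: [0.5496, -0.1371, 0.0506]
tool_rot: [-0.0, 0.999, -0.037, -0.002]
contact_force: [-6.2, -0.6, 3.0]
gripper_width: 0.689
grasp_force: 65.8
```

Call:
move_arm([
  [[90,0,0,0,0],[90,0,0,0,0],[90,0,0,0,0],[90,0,0,0,0]],
])

```text
time: 7.93
tool_pos: [0.5521, -0.1374, 0.0517]
tool_rot: [0.0, 0.999, -0.037, 0.001]
contact_force: [0.0, -0.5, -0.2]
gripper_width: 0.902
grasp_force: 0.0
```

Call:
move_arm([
  [[90,-0.05,0,0,0],[90,-0.01,0,-0.05,0],[90,0,0,-0.065,0],[90,0,0,-0.065,0],[90,0,0,-0.065,0]],
])

```text
time: 8.35
tool_pos: [0.5151, -0.1344, 0.1997]
tool_rot: [-0.0, 0.999, -0.037, 0.0]
contact_force: [0.1, -0.1, 0.1]
gripper_width: 0.905
grasp_force: 0.0
```

Call:
move_arm([
  [[90,0,0,-0.065,0],[90,0,0,-0.065,0],[90,0,0,-0.05,0],[90,0,0,0,0],[90,0,0,0,0]],
])

```text
time: 8.77
tool_pos: [0.5167, -0.135, 0.3094]
tool_rot: [0.001, 0.999, -0.037, 0.003]
contact_force: [0.2, -0.3, -0.1]
gripper_width: 0.9
grasp_force: 0.0
```

```bash
python3 - <<'E'
from h import *
s=state();c=get_calibration("wrist");a=grab_frame("wrist");save('w3.png',a);np.savez('w3.npz',a=a)
np.save('b3.npy',grab_frame("side"));np.save('a3.npy',grab_frame("scene"))
q=s['tool_rot'];print(s['tool_pos'],np.degrees(2*np.arctan2(q[2],q[1])),s['joint_pos'],s['ft_torque'])
E
```

```text
[ 0.51665593 -0.13495901  0.3094366 ] -4.207902157808638 [-3.94966867e-01 -1.96513964e-01  1.76167544e+00  1.14787338e-04
  1.57001405e+00  1.24927149e+00] [0.02458868 0.00212584 0.03584471]
```

View pics/w3.png

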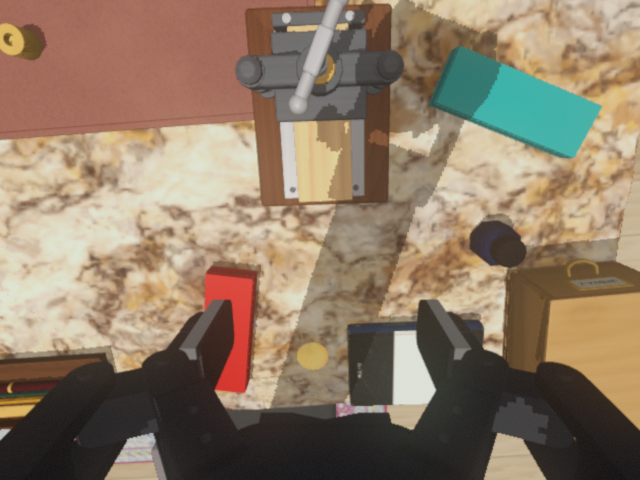

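The pad lies on the bed at (294–352, 120–201), centred between the bed edges at 281 and 365, with its far end showing at the stop near (320,28). The handle's near ball is at (299,103) and its bar leans toward (340,0).

```bash
python3 - <<'E'
from h import *
c=get_calibration("wrist");A=get_calibration("scene");B=get_calibration("side")
def mid(L,z):
    P=[onz(c,*p,z)[:2] for p in L];print(z,np.round(P,4).tolist());return np.array(P)
p=mid([(298,200),(294,122),(352,200),(351,122)],.05)
b=mid([(284,198),(281,122),(365.5,196),(365,122)],.02)
print('pad mid',(p[0]+p[2])/2,(p[1]+p[3])/2,'bed mid',(b[0]+b[2])/2,(b[1]+b[3])/2)
for z in(.171,.173,.176):
    P=mid([(299,103),(319,55),(337,10)],z);v=P[2]-P[0];print(np.degrees(np.arctan2(v[1],v[0])))
    print('centre from ball',P[0]+v/np.linalg.norm(v)*.0365)
print('nut',mid([(323,68)],.119),'caps',mid([(248,70),(390,67)],.124).mean(0))
# side ends of bar: mask bright grey near handle
def tri(p,q):
    o1,d1=ray(A,*p);o2,d2=ray(B,*q);s=np.linalg.lstsq(np.c_[d1,-d2],o2-o1,rcond=None)[0]
    return ((o1+d1*s[0]+o2+d2*s[1])/2).round(4)
e1=tri((310+237/4,180+44/4),(310+(672-400)/4,280+61/4));e2=tri((310+192/4,180+4/4),(310+(783-400)/4,280+60/4));print(e1,e2,(e1+e2)/2)
E
```

```text
0.05 [[0.5208, -0.1059], [0.599, -0.1095], [0.5166, -0.1629], [0.5948, -0.1659]]
0.02 [[0.5188, -0.0876], [0.6008, -0.0932], [0.5142, -0.1804], [0.5942, -0.183]]
pad mid [ 0.51867977 -0.13440778] [ 0.5968856 -0.1376713] bed mid [ 0.51651185 -0.13395849] [ 0.59751603 -0.13808935]
0.171 [[0.6072, -0.1236], [0.6346, -0.139], [0.6587, -0.152]]
-28.852799303529586
centre from ball [ 0.63914485 -0.14120032]
0.173 [[0.607, -0.1237], [0.6343, -0.139], [0.6581, -0.1519]]
-28.8527993035296
centre from ball [ 0.63899664 -0.14132422]
0.176 [[0.6068, -0.1239], [0.6337, -0.139], [0.6573, -0.1517]]
-28.852799303529608
centre from ball [ 0.63877432 -0.14151007]
0.119 [[0.6349, -0.1413]]
0.124 [[0.637, -0.0841], [0.6311, -0.1922]]
nut [[ 0.63490743 -0.14132214]] caps [ 0.63402401 -0.13816136]
[ 0.6086 -0.1272  0.1746] [ 0.675  -0.1579  0.1709] [ 0.6418  -0.14255  0.17275]
```

Call:
move_arm([
  [[90,0,0,0,-1],[90,0,0,0,-1],[90,0,0,0,-1],[90,0,0,0,-1],[90,0,0,0,-1]],
])

```text
time: 9.33
tool_pos: [0.5146, -0.1342, 0.3033]
tool_rot: [-0.001, 0.974, 0.226, -0.002]
contact_force: [0.5, 0.8, -0.5]
gripper_width: 0.898
grasp_force: 0.0
```

Call:
move_arm([
  [[90,0,0,0,-1],[90,0,0,0,-1],[90,0,0,0,-1],[90,0,0,0,-1],[90,0,0,0,-1]],
])

```text
time: 9.75
tool_pos: [0.5146, -0.1342, 0.3034]
tool_rot: [-0.002, 0.883, 0.47, -0.001]
contact_force: [-0.3, 0.6, -0.1]
gripper_width: 0.899
grasp_force: 0.0
```

Call:
move_arm([
  [[90,0,0,0,-1],[90,0,0,0,-1],[90,0,0,0,-1],[90,0,0,0,-1],[90,0,0,0,-1]],
])

```text
time: 10.17
tool_pos: [0.5146, -0.1343, 0.3034]
tool_rot: [-0.002, 0.731, 0.682, -0.001]
contact_force: [0.5, 0.8, -0.2]
gripper_width: 0.9
grasp_force: 0.0
```

Call:
move_arm([
  [[90,0,0,0,-1],[90,0,0,0,-1],[90,0,0,0,-1],[90,0,0,0,-1],[90,0,0,0,-1]],
])

```text
time: 10.58
tool_pos: [0.5146, -0.1342, 0.3034]
tool_rot: [-0.002, 0.529, 0.848, -0.0]
contact_force: [1.0, 0.1, -0.0]
gripper_width: 0.9
grasp_force: 0.0
```

Call:
move_arm([
  [[90,0,0,0,-1],[90,0,0,0,-1],[90,0,0,0,-1],[90,0,0,0,-1],[90,0,0,0,-1]],
])

```text
time: 11.0
tool_pos: [0.5146, -0.1342, 0.3034]
tool_rot: [-0.002, 0.292, 0.957, 0.0]
contact_force: [0.1, -1.0, -0.9]
gripper_width: 0.9
grasp_force: 0.0
```

Call:
move_arm([
  [[90,0,0,0,-0.9],[90,0,0,0,0],[90,0,0,0,0]],
])

```text
time: 11.25
tool_pos: [0.5148, -0.1343, 0.3041]
tool_rot: [-0.002, 0.25, 0.968, 0.0]
contact_force: [0.1, -0.4, -0.4]
gripper_width: 0.894
grasp_force: 0.0
```

```bash
cat >> h.py <<'E'
def go(x,y,z):
    s=state();q=s['tool_rot'];th=2*np.arctan2(q[2],q[1]);d=np.array([x,y,z])-s['tool_pos']
    print('pos',s['tool_pos'].round(4),'yaw',np.degrees(th).round(2),'q6',s['joint_pos'][5].round(3),'frac',((np.array([d[0]*np.cos(th)+d[1]*np.sin(th),d[0]*np.sin(th)-d[1]*np.cos(th),-d[2]]))/.6).round(4),'F',s['contact_force'].round(1),'T',s['ft_torque'].round(3))
E
python3 -c "
from h import *
go(.6375,-.1405,.24)"
```

```text
pos [ 0.5148 -0.1343  0.3041] yaw 151.04 q6 -1.461 frac [-0.1839  0.09    0.1069] F [ 0.1 -0.4 -0.4] T [ 0.039 -0.002 -0.021]
```

Call:
move_arm([
  [[90,-0.046,0.0225,0.0267,0],[90,-0.046,0.0225,0.0267,0],[90,-0.046,0.0225,0.0267,0],[90,-0.046,0.0225,0.0267,0],[60,0,0,0,0]],
])

```text
time: 11.67
tool_pos: [0.6392, -0.1398, 0.2336]
tool_rot: [-0.005, 0.25, 0.968, 0.001]
contact_force: [-1.3, 0.5, -2.0]
gripper_width: 0.784
grasp_force: 0.0
```

```bash
python3 - <<'E'
from h import *
c=get_calibration("wrist");a=grab_frame("wrist");go(.6375,-.1405,.181)
save('w4.png',a);np.savez('w4.npz',a=a)
for p in[(.6375,-.1405),(.6375+.036*np.cos(.505),-.1405-.036*np.sin(.505)),(.6375-.036*np.cos(.505),-.1405+.036*np.sin(.505))]:print(proj(c,[*p,.173]))
E
```

```text
pos [ 0.6379 -0.1399  0.236 ] yaw 151.11 q6 -1.396 frac [ 0.0001 -0.0012  0.0916] F [-0.7  0.1  0.2] T [0.021 0.064 0.04 ]
[322.49635606 277.12461402]
[322.58249535 335.74269017]
[322.40059563 211.9593216 ]
```

View pics/w4.png

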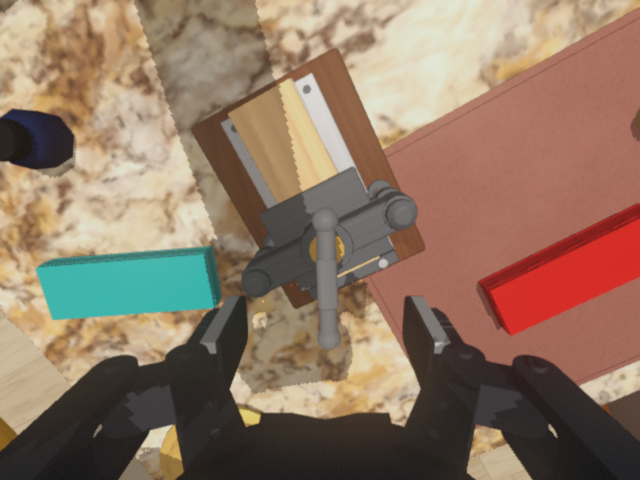

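The bar's balls are at (324,218) and (329,342), about 4 px right of and 6 px below the predicted points. The pad is still home and centred.

```bash
python3 - <<'E'
from h import *
c=get_calibration("wrist")
for z in(.171,.175):
    a=onz(c,324,218,z)[:2];b=onz(c,329,342,z)[:2];m=(a+b)/2;v=a-b
    print(z,a,b,m,np.linalg.norm(v),np.degrees(np.arctan2(v[1],v[0])));go(*m,.181)
E
```

```text
0.171 [ 0.6086895  -0.12448741] [ 0.67548314 -0.15803945] [ 0.64208632 -0.14126343] 0.07474710762265269 153.32852996932635
pos [ 0.6379 -0.1399  0.236 ] yaw 151.11 q6 -1.396 frac [-0.0073  0.0014  0.0916] F [-0.7  0.1  0.2] T [0.021 0.064 0.04 ]
0.175 [ 0.60790168 -0.12402822] [ 0.67324134 -0.15684989] [ 0.64057151 -0.14043905] 0.07311999176313647 153.32852996932635
pos [ 0.6379 -0.1399  0.236 ] yaw 151.11 q6 -1.396 frac [-0.0044  0.0014  0.0916] F [-0.7  0.1  0.2] T [0.021 0.064 0.04 ]
```

Call:
move_arm([
  [[60,-0.004,0.0014,0.03,-0.3],[60,0,0,0.03,0],[60,0,0,0.0317,0],[60,0,0,0,0],[60,0,0,0,0]],
])

```text
time: 12.13
tool_pos: [0.6394, -0.1407, 0.1866]
tool_rot: [-0.001, 0.234, 0.972, 0.0]
contact_force: [0.7, -0.0, -0.5]
gripper_width: 0.602
grasp_force: 0.0
```

```bash
python3 -c "
from h import *
go(.6395,-.141,.181)"
```

```text
pos [ 0.6394 -0.1407  0.1866] yaw 152.91 q6 -1.428 frac [-0.0004 -0.0004  0.0093] F [ 0.7 -0.  -0.5] T [-0.006 -0.041 -0.008]
```

Call:
move_arm([
  [[0,0,0,0,0],[0,0,0,0,0],[0,0,0,0,0],[0,0,0,0,0],[0,0,0,0,0]],
])

```text
time: 12.55
tool_pos: [0.6418, -0.1405, 0.1893]
tool_rot: [0.002, 0.234, 0.972, 0.001]
contact_force: [0.3, 3.7, 5.7]
gripper_width: 0.107
grasp_force: 60.9
```

Call:
move_arm([
  [[0,0,0,0,0],[0,0,0,0,0],[0,0,0,0,0],[0,0,0,0,0],[0,0,0,0,0]],
])

```text
time: 12.97
tool_pos: [0.6418, -0.1404, 0.1893]
tool_rot: [0.002, 0.233, 0.972, 0.001]
contact_force: [0.3, 3.6, 5.7]
gripper_width: 0.11
grasp_force: 61.0
```

```bash
python3 -c "
from h import *
go(.6395,-.141,.181)"
```

```text
pos [ 0.6418 -0.1404  0.1893] yaw 153.0 q6 -1.429 frac [ 0.003  -0.0026  0.0138] F [0.3 3.6 5.7] T [ 0.515 -0.106  0.009]
```

Call:
move_arm([
  [[0,0,0,0.0009,1],[0,0,0,0.0009,1],[0,0,0,0.0009,1],[0,0,0,0.0009,1]],
])

```text
time: 13.3
tool_pos: [0.6417, -0.1406, 0.1872]
tool_rot: [0.001, 0.433, 0.902, 0.001]
contact_force: [-1.1, 3.0, 7.7]
gripper_width: 0.112
grasp_force: 61.1
```

```bash
python3 -c "
from h import *
go(.6418,-.1405,.189)"
```

```text
pos [ 0.6417 -0.1406  0.1872] yaw 128.74 q6 -1.005 frac [-0.      0.0003 -0.003 ] F [-1.1  3.   7.7] T [0.495 0.056 0.251]
```

Call:
move_arm([
  [[0,0,0,0.0009,1],[0,0,0,0.0009,1],[0,0,0,0.0009,1],[0,0,0,0.0009,1]],
])

```text
time: 13.63
tool_pos: [0.6415, -0.1407, 0.1851]
tool_rot: [0.001, 0.611, 0.792, 0.001]
contact_force: [-1.2, 3.0, 7.3]
gripper_width: 0.108
grasp_force: 61.2
```

```bash
python3 -c "
from h import *
go(.6418,-.1405,.189)"
```

```text
pos [ 0.6415 -0.1407  0.1851] yaw 104.74 q6 -0.587 frac [ 0.0002  0.0005 -0.0065] F [-1.2  3.   7.3] T [0.425 0.259 0.202]
```

Call:
move_arm([
  [[0,0,0,0.0009,1],[0,0,0,0.0009,1],[0,0,0,0.0009,1],[0,0,0,0.0009,1]],
])

```text
time: 13.97
tool_pos: [0.6414, -0.1407, 0.183]
tool_rot: [0.001, 0.762, 0.648, 0.001]
contact_force: [-1.3, 2.8, 7.1]
gripper_width: 0.113
grasp_force: 61.2
```

```bash
python3 -c "
from h import *
go(.6418,-.1405,.189)"
```

```text
pos [ 0.6414 -0.1407  0.183 ] yaw 80.74 q6 -0.168 frac [ 0.0004  0.0006 -0.0101] F [-1.3  2.8  7.1] T [0.469 0.38  0.225]
```

Call:
move_arm([
  [[0,0,0,0.0009,1],[0,0,0,0.0009,1],[0,0,0,0.0009,1],[0,0,0,0.0009,1]],
])

```text
time: 14.3
tool_pos: [0.6413, -0.1406, 0.1809]
tool_rot: [0.0, 0.88, 0.475, 0.001]
contact_force: [-2.6, 4.1, 8.2]
gripper_width: 0.109
grasp_force: 61.3
```

```bash
python3 -c "
from h import *
go(.6418,-.1405,.189)"
```

```text
pos [ 0.6413 -0.1406  0.1809] yaw 56.74 q6 0.251 frac [ 0.0006  0.0007 -0.0136] F [-2.6  4.1  8.2] T [0.602 0.51  0.229]
```

Call:
move_arm([
  [[0,0,0,0.0009,1],[0,0,0,0.0009,1],[0,0,0,0.0009,1],[0,0,0,0.0009,1]],
])

```text
time: 14.63
tool_pos: [0.6412, -0.1404, 0.1788]
tool_rot: [0.0, 0.959, 0.282, 0.001]
contact_force: [-3.0, 4.4, 8.7]
gripper_width: 0.11
grasp_force: 61.4
```

```bash
python3 -c "
from h import *
go(.6418,-.1405,.189)"
```

```text
pos [ 0.6412 -0.1404  0.1788] yaw 32.73 q6 0.67 frac [ 0.0008  0.0007 -0.017 ] F [-3.   4.4  8.7] T [0.688 0.563 0.261]
```

Call:
move_arm([
  [[0,0,0,0.0009,1],[0,0,0,0.0009,1],[0,0,0,0.0009,1]],
])

```text
time: 14.88
tool_pos: [0.6411, -0.1403, 0.1772]
tool_rot: [-0.0, 0.992, 0.128, 0.001]
contact_force: [-2.5, 3.8, 10.3]
gripper_width: 0.113
grasp_force: 61.4
```

```bash
python3 -c "
from h import *
go(.6418,-.1405,.189)"
```

```text
pos [ 0.6411 -0.1403  0.1772] yaw 14.74 q6 0.984 frac [ 0.001   0.0006 -0.0197] F [-2.5  3.8 10.3] T [0.722 0.57  0.207]
```

Call:
move_arm([
  [[0,0,0,0.0009,1],[0,0,0,0.0009,1],[0,0,0,0.0009,1],[0,0,0,0.0009,1]],
])

```text
time: 15.22
tool_pos: [0.6412, -0.1401, 0.1752]
tool_rot: [-0.001, 0.997, -0.081, 0.001]
contact_force: [-4.0, 4.5, 10.1]
gripper_width: 0.111
grasp_force: 61.6
```

```bash
python3 -c "
from h import *
go(.6418,-.1405,.189)"
```

```text
pos [ 0.6412 -0.1401  0.1752] yaw -9.25 q6 1.403 frac [ 0.0012  0.0004 -0.023 ] F [-4.   4.5 10.1] T [0.911 0.618 0.224]
```

Call:
move_arm([
  [[0,0,0,0.0009,1],[0,0,0,0.0009,1],[0,0,0,0.0009,1],[0,0,0,0.0009,1]],
])

```text
time: 15.55
tool_pos: [0.6413, -0.14, 0.1734]
tool_rot: [-0.001, 0.958, -0.286, 0.001]
contact_force: [-3.2, 5.5, 12.3]
gripper_width: 0.115
grasp_force: 61.7
```

```bash
python3 -c "
from h import *
go(.6418,-.1405,.189)"
```

```text
pos [ 0.6413 -0.14    0.1734] yaw -33.23 q6 1.822 frac [ 0.0012  0.0002 -0.0261] F [-3.2  5.5 12.3] T [1.01  0.749 0.3  ]
```

Call:
move_arm([
  [[0,0,0,0.0009,1],[0,0,0,0.0009,1]],
])

```text
time: 15.72
tool_pos: [0.6414, -0.1399, 0.1724]
tool_rot: [-0.001, 0.923, -0.385, 0.001]
contact_force: [-3.8, 5.9, 11.6]
gripper_width: 0.112
grasp_force: 61.9
```

```bash
python3 -c "
from h import *
go(.6418,-.1405,.189)"
```

```text
pos [ 0.6414 -0.1399  0.1724] yaw -45.23 q6 2.031 frac [ 0.0012  0.0001 -0.0276] F [-3.8  5.9 11.6] T [1.086 0.649 0.346]
```

Call:
move_arm([
  [[0,0,0,0.0009,1]],
])

```text
time: 15.8
tool_pos: [0.6414, -0.14, 0.172]
tool_rot: [-0.001, 0.902, -0.432, 0.001]
contact_force: [-1.4, 5.3, 11.4]
gripper_width: 0.109
grasp_force: 61.9
```

```bash
python3 -c "
from h import *
go(.6418,-.1405,.189)"
```

```text
pos [ 0.6414 -0.14    0.172 ] yaw -51.22 q6 2.136 frac [ 0.0011  0.     -0.0283] F [-1.4  5.3 11.4] T [1.036 0.413 0.4  ]
```

Call:
move_arm([
  [[0,0,0,0.0009,1]],
])

```text
time: 15.88
tool_pos: [0.6415, -0.1399, 0.1716]
tool_rot: [-0.001, 0.878, -0.479, 0.001]
contact_force: [-3.0, 4.8, 12.3]
gripper_width: 0.11
grasp_force: 62.0
```

```bash
python3 -c "
from h import *
go(.6418,-.1405,.189)"
```

```text
pos [ 0.6415 -0.1399  0.1716] yaw -57.21 q6 2.24 frac [ 0.0012  0.0001 -0.029 ] F [-3.   4.8 12.3] T [1.109 0.825 0.512]
```

Call:
move_arm([
  [[0,0,0,0.0006,0.7]],
])

```text
time: 15.97
tool_pos: [0.6414, -0.1398, 0.1712]
tool_rot: [-0.001, 0.86, -0.51, 0.0]
contact_force: [-4.6, 6.0, 12.3]
gripper_width: 0.114
grasp_force: 62.2
```

```bash
python3 -c "
from h import *
go(.6418,-.1405,.189)"
```

```text
pos [ 0.6414 -0.1398  0.1712] yaw -61.38 q6 2.313 frac [ 0.0013 -0.0001 -0.0296] F [-4.6  6.  12.3] T [1.102 0.719 0.46 ]
```

Call:
move_arm([
  [[0,0,0,0,0]],
])

```text
time: 16.05
tool_pos: [0.6415, -0.1399, 0.1712]
tool_rot: [-0.001, 0.86, -0.51, 0.001]
contact_force: [-3.4, 5.3, 12.2]
gripper_width: 0.112
grasp_force: 61.8
```

```bash
cat > t.py <<'E'
from h import *
T=[]
for i in range(12):
    grab_frame("side");s=state();T.append(s['ft_torque'][2])
print(np.round(T,3),np.mean(T)); go(.6418,-.1405,.189)
E
python3 t.py
```

```text
[0.037 0.105 0.126 0.103 0.076 0.089 0.138 0.138 0.176 0.123 0.142 0.094] 0.11220939716221845
pos [ 0.6415 -0.1399  0.1712] yaw -61.17 q6 2.309 frac [ 0.0011  0.     -0.0296] F [-4.8  5.3 11.4] T [1.049 0.792 0.094]
```

Call:
move_arm([
  [[0,0,0,0.0003,0.35],[0,0,0,0.0003,0.35]],
])

```text
time: 16.82
tool_pos: [0.6416, -0.1399, 0.171]
tool_rot: [-0.001, 0.841, -0.54, 0.001]
contact_force: [-3.2, 6.9, 12.5]
gripper_width: 0.11
grasp_force: 61.9
```

```bash
python3 -c "
from h import *
print(state()['ft_torque'])"; python3 t.py
```

```text
[1.11142431 0.62633484 0.41157937]
[0.261 0.249 0.164 0.184 0.187 0.129 0.169 0.154 0.228 0.172 0.192 0.17 ] 0.18811426549140933
pos [ 0.6415 -0.1399  0.1709] yaw -65.36 q6 2.382 frac [ 0.0011 -0.     -0.0302] F [-3.8  5.9 12.2] T [1.112 0.631 0.17 ]
```

Call:
move_arm([
  [[50,0,0,0,0],[50,0,0,0,0],[50,0,0,0,0],[50,0,0,0,0]],
])

```text
time: 17.75
tool_pos: [0.6402, -0.1411, 0.1666]
tool_rot: [0.0, 0.841, -0.54, -0.001]
contact_force: [-0.2, 0.1, -0.4]
gripper_width: 0.505
grasp_force: 0.0
```

```bash
python3 t.py
```

```text
[-0.018 -0.022  0.019 -0.013  0.06   0.007  0.023  0.018 -0.002  0.013
 -0.006  0.007] 0.007097144457999181
pos [ 0.6406 -0.1409  0.1674] yaw -65.42 q6 2.383 frac [ 0.0002 -0.0021 -0.036 ] F [-0.3 -0.3 -0.8] T [-0.016 -0.003  0.007]
```

Call:
move_arm([
  [[50,0,0,-0.03,0],[50,0,0,-0.06,0],[50,0,0,-0.06,0],[50,0,0,0,0],[50,0,0,0,0]],
])

```text
time: 18.77
tool_pos: [0.6423, -0.1414, 0.2617]
tool_rot: [-0.001, 0.841, -0.54, 0.004]
contact_force: [0.1, -0.7, -0.0]
gripper_width: 0.504
grasp_force: 0.0
```

```bash
python3 - <<'E'
from h import *
go(.64,-.14,.25)
print(job.job_done())
E
```

```text
pos [ 0.6423 -0.1414  0.2617] yaw -65.42 q6 2.383 frac [-0.0037  0.0024  0.0196] F [ 0.1 -0.7 -0. ] T [0.009 0.038 0.011]
the job is handed in; nothing more can be done
None
```

The job is handed in, with no verdict returned: the memo pad is home against the back stop, centred and square, and clamped at roughly 25 N (inferred from handle torque and turn angle), with the gripper clear of the handle.

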